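# Open the spring-jaw clamp to its set mark and hold it for loading

### The arm

A 7-joint arm with a two-finger parallel gripper is mounted at the origin on a cart in front of the work surface, level with it; the furniture and walls round the work are solid. World frame = base frame: x ahead of the robot, y to its left, z up, the work surface at z = 0. Lengths are in m, angles in rad, forces in N, time in s.
With the tool pointing down it reaches from about 0.425 to 0.95 m from the base axis. Payload 4.7 kg.
Tool frame: the origin (TCP) lies midway between the tips of the shut fingers; the grasp point (between the pads) lies arm.hold_point_z behind it (arm.hold_point_z is the distance from the TCP to the grasp point, in m); z points along the fingers, x is the direction in which the jaws open and shut, and the axes are right-handed (so a half turn about z gives the same grasp; the last joint's range is limited). The gripper opens to 85 mm and grips with 20 to 120 N. Pads are 22 mm wide; open, the fingers measure 114 mm over their backs; the gripper's body (76 mm by 85 mm) begins 54 mm behind the grasp point. The pads swing forward as they close: fully open they stand 13 mm farther back than shut.
Start: joints at [1.254, 0.469, -0.049, 1.532, 0.024, 1.141, -0.082], TCP at [0.192, -0.647, 0.195] pointing down, gripper open.
Joint ranges: [-2.59, 2.59], [-0.33, 1.99], [-1.39, 1.29], [0.1, 2.45], [-1.04, 4.18], [0.21, 1.99], [-2.66, 2.66]. Speed limits (rad/s): [2.57, 2.57, 3.14, 3.14, 3.14, 3.14, 3.14].

### API

Orientations are given as [roll, pitch, yaw] about the fixed x, y, z axes, in that order (R = Rz(yaw) Ry(pitch) Rx(roll)).
In Python, from cell import readout, optics, arm gives the robot as it stands. The module is installed in compiled form; this text tells all that it offers.
- The arm moves only by the tool drive_tool, never from a script. Its argument "moves" is text: rows parted by semicolons, each of 5 numbers parted by spaces: the opening, from 0 (shut) to 1 (fully open), then the shift along the world's x, y, z in mm, then the turn about the world's z in rad. A call has 1 to 10 rows; each row is the pose to reach, as a shift and turn from the pose commanded when the call began; what a row does not reach only later rows make up. A row lasts 1/12 s, in which the tool goes at most 41.7 mm and 7.16 degrees, less where a joint would pass 70% of its speed; a pose out of reach is approached as far as the arm can. A call with a gripper value outside its range is refused whole. The fingers move at their own pace and stop on an object; "newtons" is the grip in N (left out, the last holds). Time passes only in rows, so rows that repeat a pose let the fingers close. It gives the time, the measured TCP pose, the force and the opening at its end, in the units of the state.
- readout.get_state(): the state, without advancing time (a new reading comes with each control period).
- optics.capture(name): name is "scene" or "top"; returns a dict with "pixels" (400x640x3 uint8, red, green, blue), "camera_matrix" (3x3 intrinsics, pixels), "pose" (4x4, takes a point from camera to world coordinates). Camera axes: x right, y down, z forward; pixel columns grow to the right and rows downward; lengths in m; the calibration is good to about 2 mm. A picture is of the moment at which its call begins. There is no depth.
- arm.sign_off(): hands the job in, once; it reports no verdict.
The state is a dict: "clock": time; "joints": joint angles; "joint_vel": joint speeds; "joint_efforts": joint torques, N m; "tool_pos": TCP position; "orientation": TCP orientation; "force": force on the tool from outside, world axes, zero at the start; "wrist_torque": the same for the moment, N m; "grip_width": opening from 0.0 (shut) to 1.0 (fully open).
Only numpy, scipy, OpenCV 4.12 (cv2) and the standard library are available. Lean on these libraries where they do the work, as an engineer would, in place of code of your own. Each camera call takes 0.05 s, during which the arm holds its last target.

### The job

On the spring-jaw shaft clamp, fold the half-open guard back until it stands upright and let it stand there. Then pull the jaw's handle out against its spring until the jaw's pointer lines up with the tip of the index, and keep it there: the program finishes while still holding the jaw open, so that a mate can lay a shaft in.

Things in the scene. Friction and masses are not known exactly. Their poses are not given: they have to be found in the camera images.
- clamp: Shaft clamp fixed to the bench: dark steel bed 250 x 100 x 12 mm with jaws, spring barrel and guard. Origin on the bench under the mouth of the shut jaws. Its -x is the way the jaw is pulled open (roughly to the robot's left), y across, z up. Bed from x = -135 to +115 mm. Jaws are 46 mm high, carriage 34 mm, end block (x = -119 to -133 mm) 36 mm.
- guard (a joint): Hinge angle of the guard in rad: 0 lying level over the jaws, pi/2 upright, stops at 1.95. It starts half open, between 0.85 and 1.15. The hinge is stiff (about 0.13 N m of friction): it stays where it is put.
- guard_hinge (a point): Middle of the guard's hinge line, at clamp x = +100 mm, y = 0, 62 mm above the bench. The line runs along the clamp's y between two posts.
- guard_edge (a point): Middle of the guard's free edge, a round bead 10 mm thick, 84 mm long along the clamp's y. The guard is an aluminium sheet 4 mm thick, 84 mm wide, with a low rib near each side; the bead's centre is 110 mm from the hinge line. At angle a it is at clamp x = 100 - 110 cos(a) mm, 62 + 110 sin(a) mm above the bench.
- jaw (a joint): Opening of the sliding jaw in m: 0 shut, stop at 0.060. A spring pulls it shut with 4.8 N at 0, plus 1.2 N for each 10 mm of opening.
- handle_centre (a point): Grip point of the jaw's pull handle, an upright aluminium plate 14 mm thick (clamp x), 40 mm wide (clamp y), standing free from 34 to 92 mm above the bench. The point is in its middle, 70 mm above the bench; with the jaw shut at clamp x = -41 mm, y = 0. Moves with the jaw.
- jaw_pointer (a point): Tip of the small steel pointer (3 mm wide, 12 mm long, along the clamp's -y) on the carriage's side; moves with the jaw. With the jaw shut it lies at clamp x = -30 mm, y = -39 mm, z = 16.5 mm.
- index_tip (a point): Tip of the index, a small steel block on the bed's edge with a 3 mm wide tongue pointing to the clamp's +y, at y = -41 mm, z = 16.5 mm. Fixed, but set differently each time (clamp x = -53 to -77 mm): the jaw must open 23 to 47 mm to line its pointer up with it. Its x axis is parallel to the clamp's.

How it is judged:
On the way:
1. the guard stands upright (within 10 degrees) with the fingers off it (value of joint guard between 1.396 and 1.745 rad and contact force between the arm and guard below 0.2 N), for 0.2 s.
At the end, for the whole second after the job is handed in: The guard stands upright within 10 degrees; the jaw's pointer is within 5 mm of the index tip along the pull direction and at rest, kept there by the robot's fingers (more than 2 N on the jaw) (value of joint guard between 1.396 and 1.745 rad and x of jaw_pointer in the frame of index_tip between -0.005 and 0.005 m and velocity of joint jaw between -0.01 and 0.01 m/s and contact force between the fingers and jaw above 2 N); the arm keeps its last pose, push and grip.
It also fails if it takes over 38 s, if anything falls off the work surface, if the arm or the gripper's body presses on something with over 40 N, if the wrist force passes 120 N, or if a joint passes its speed limit or range.

## Working session

There is one attempt and no reset: what is moved stays moved. The work goes in short steps, Python scripts to look and compute and a tool call to move; the robot and the scene stay as the last step left them, time stands still between calls to the robot, and variables do not carry over. Pictures are saved under pics/ and viewed, and the job is handed in when it is done.

Besides the shell and the picture viewer there is one more tool, called after ">>>" as name(argument=value, ...) on one line, values as JSON. drive_tool: Moves the arm, as the interface text tells. Its arguments: {"type":"object","properties":{"moves":{"type":"string"},"newtons":{"type":"number"}},"required":["moves"]}

```bash
mkdir -p pics; ls; python3 - <<'E'
from cell import readout, optics, arm
import cv2
s=readout.get_state(); print({k:s[k] for k in('clock','tool_pos','orientation','force','grip_width')}, arm.hold_point_z)
for n in('scene','top'):
    d=optics.capture(n); cv2.imwrite(f'pics/{n}0.png',d['pixels'][:,:,::-1]); print(n,d['camera_matrix'].tolist(),d['pose'].round(4).tolist())
E
```

```text
pics
{'clock': 0.0, 'tool_pos': array([ 0.19142209, -0.6466021 ,  0.19403345]), 'orientation': array([ 3.14154653e+00,  1.98126378e-03, -1.28296999e+00]), 'force': array([0.83947107, 0.65085684, 0.37638392]), 'grip_width': 1.0004098015143046} 0.0187
scene [[445.87449138932317, 0.0, 326.18023017328386], [0.0, 445.87449138932317, 200.07104544421006], [0.0, 0.0, 1.0]] [[0.8277, -0.3052, 0.4708, 0.1338], [-0.5611, -0.4508, 0.6942, -0.4973], [0.0003, -0.8388, -0.5444, 0.5308], [0.0, 0.0, 0.0, 1.0]]
top [[515.6169738475634, 0.0, 329.2723471842751], [0.0, 515.6169738475634, 204.56294572707492], [0.0, 0.0, 1.0]] [[0.0017, -0.9808, 0.195, 0.3833], [-0.9998, 0.0025, 0.0212, 0.0808], [-0.0213, -0.195, -0.9806, 0.8994], [0.0, 0.0, 0.0, 1.0]]
```

View pics/scene0.png

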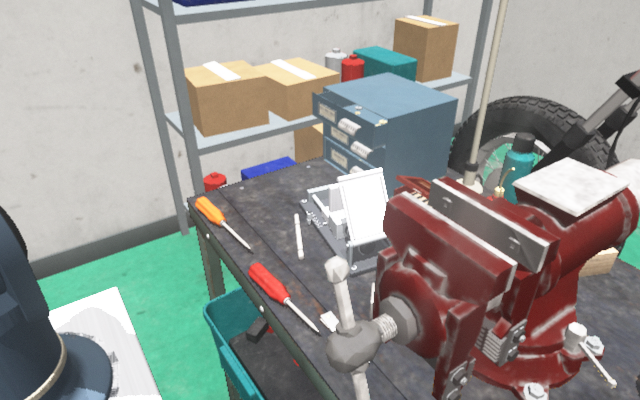

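View pics/top0.png

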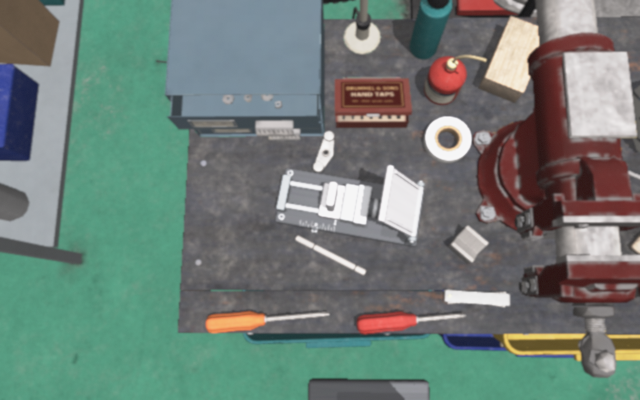

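```bash
python3 - <<'E'
import cv2
a=cv2.imread('pics/top0.png')[150:260,265:435]; cv2.imwrite('pics/t0c.png',cv2.resize(a,None,fx=4.7,fy=4.7,interpolation=cv2.INTER_CUBIC))
a=cv2.imread('pics/scene0.png')[150:290,280:420]; cv2.imwrite('pics/s0c.png',cv2.resize(a,None,fx=4.2,fy=4.2,interpolation=cv2.INTER_CUBIC))
E
```

```text
(no output)
```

View pics/t0c.png

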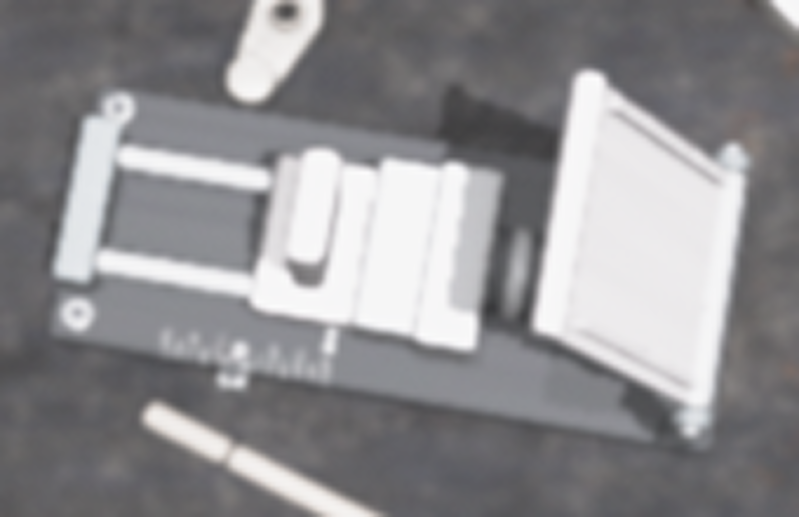

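View pics/s0c.png

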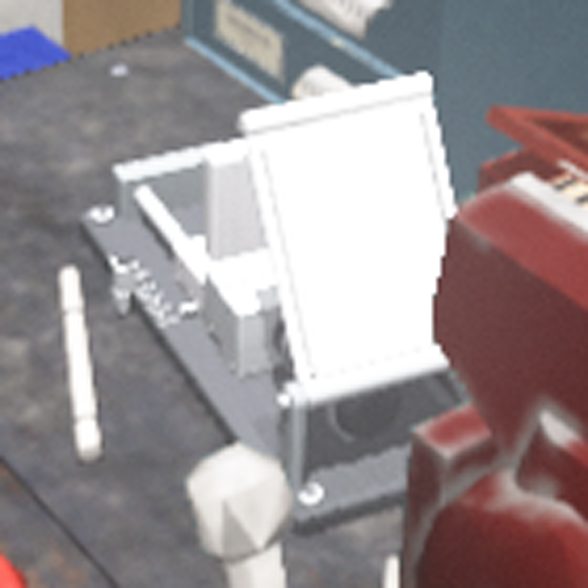

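```bash
cat > h.py <<'E'
import numpy as np
from cell import readout, optics, arm
from scipy.optimize import least_squares
K={'scene':np.array([[445.874,0,326.18],[0,445.874,200.071],[0,0,1]]),'top':np.array([[515.617,0,329.272],[0,515.617,204.563],[0,0,1]])}
P={}
def load():
    for n in K:
        d=optics.capture(n);P[n]=d['pose']
def proj(n,p):
    T=P[n]; c=T[:3,:3].T@(np.asarray(p)-T[:3,3]); u=K[n]@c; return u[:2]/u[2]
def W(q,p):
    c,s=np.cos(q[2]),np.sin(q[2]); return np.array([q[0]+c*p[0]-s*p[1],q[1]+s*p[0]+c*p[1],p[2]])
E
python3 - <<'E'
from h import *
load()
np.save('P.npy',np.array([P['scene'],P['top']]))
def ct(u,v): return np.array([265+(u+.5)/4.7-.5,150+(v+.5)/4.7-.5])
def cs(u,v): return np.array([280+(u+.5)/4.2-.5,150+(v+.5)/4.2-.5])
def b(a,y): return (.1-.11*np.cos(a),y,.062+.11*np.sin(a))
def res(q,out=False):
    a,ix=q[3],q[4]
    L=[('top',(-.135,-.05,.012),ct(50,335)),('top',(.115,-.05,.012),ct(708,447)),('top',(-.03,-.039,.0165),ct(328,354)),
    ('top',(ix,-.041,.0165),ct(240,346)),('top',b(a,.042),ct(590,80)),('top',b(a,-.042),ct(547,328)),
    ('top',(-.041,0,.092),ct(313,206)),
    ('scene',(-.135,-.05,.012),cs(82,225)),('scene',(.115,-.05,.012),cs(298,530)),('scene',b(a,.042),cs(428,83)),('scene',b(a,-.042),cs(248,122))]
    r=[proj(n,W(q,p))-u for n,p,u in L]
    if out: print(np.round(r,1))
    return np.ravel(r)
s=least_squares(res,[.38,.06,-1.65,1,-.065],loss='soft_l1')
q=s.x;print(q);res(q,1)
print('bead',W(q,b(q[3],0)),'handle',W(q,(-.041,0,.07)),'hinge',W(q,(.1,0,.062)))
np.save('q.npy',q)
print(readout.get_state()['clock'])
E
```

```text
[ 0.55654753  0.05452838 -1.74268264  1.01116134 -0.06268549]
[[-1.   0.3]
 [ 1.2  0.7]
 [ 0.1 -0.2]
 [ 0.1 -0.6]
 [-0.1 -1.4]
 [ 0.4  0.6]
 [ 0.2 -1. ]
 [-1.6 -2.4]
 [ 0.2 -2. ]
 [ 0.   0.9]
 [-1.   1.7]]
bead [0.54943161 0.01353791 0.15521938] handle [0.56356022 0.0949242  0.07      ] hinge [ 0.53944341 -0.04399801  0.062     ]
0.2
```

```bash
python3 - <<'E'
from h import *
p=np.load('P.npy');P['scene'],P['top']=p
import cv2
def tri(a,b):
    M=[K[n]@np.linalg.inv(P[n])[:3] for n in('scene','top')]
    X=cv2.triangulatePoints(M[0],M[1],np.array(a,float).reshape(2,1),np.array(b,float).reshape(2,1)); return (X[:3]/X[3]).ravel().round(3)
for a,b in [((568,160),(565,55)),((515,188),(570,138)),((597,212),(635,135)),((340,265),(600,350))]: print(tri(a,b))
q=np.load('q.npy')
for x in(.01,.0765): print(W(q,(x,0,.15)))
E
```

```text
[ 0.724 -0.229  0.238]
[ 0.607 -0.228  0.232]
[ 0.616 -0.319  0.237]
[ 0.331 -0.234  0.243]
[0.55483712 0.04467574 0.15      ]
[ 0.54346288 -0.02084431  0.15      ]
```

>>> drive_tool(moves="0 0 0 210 0;0 0 0 210 0;0 0 0 210 0;0 0 0 210 0;0 0 0 210 0;0 0 0 210 0;0 364 697 210 -0.46;0 364 697 210 -0.46;0 364 697 210 -0.46;0 364 697 210 -0.46", newtons=60)

```text
clock: 1.03
tool_pos: [0.2692, -0.4977, 0.4045]
orientation: [3.141, 0.0, -1.749]
force: [0.9, -0.7, 0.8]
grip_width: 0.003
```

>>> drive_tool(moves="0 287 548 0 0;0 287 548 0 0;0 287 548 0 0;0 287 548 0 0;0 287 548 0 0;0 287 548 0 0;0 287 548 0 0;0 287 548 0 0;0 287 548 0 0;0 287 548 0 0")

```text
clock: 1.87
tool_pos: [0.4624, -0.1284, 0.4051]
orientation: [-3.141, -0.001, -1.743]
force: [1.2, -1.0, 0.0]
grip_width: -0.006
```

>>> drive_tool(moves="0 115 219 0 0;0 115 219 0 0;0 115 219 0 0;0 115 219 0 0;0 115 219 0 0;0 115 219 0 0;0 115 219 0 0;0 115 219 0 0")

```text
clock: 2.53
tool_pos: [0.577, 0.0912, 0.4039]
orientation: [3.139, 0.001, -1.738]
force: [-0.2, -0.8, 0.3]
grip_width: 0.002
```

>>> drive_tool(moves="0 -22 -47 0 0;0 -22 -47 0 0;0 -22 -47 -200 0;0 -22 -47 -200 0;0 -22 -47 -200 0;0 -22 -47 -200 0;0 -22 -47 -200 0;0 -22 -47 -230 0;0 -22 -47 -230 0")

```text
clock: 3.28
tool_pos: [0.5502, 0.0378, 0.1693]
orientation: [3.13, -0.005, -1.746]
force: [-0.6, -0.7, 0.2]
grip_width: -0.002
```

```bash
cat > look.py <<'E'
import sys,cv2
from h import *
n=sys.argv[1]
for c,(r0,r1,c0,c1) in (('top',(130,270,255,445)),('scene',(110,290,280,460))):
    d=optics.capture(c);P[c]=d['pose']
    cv2.imwrite(f'pics/{c}{n}.png',cv2.resize(d['pixels'][r0:r1,c0:c1,::-1],None,fx=4 if c=='top' else 3.3,fy=4 if c=='top' else 3.3,interpolation=cv2.INTER_CUBIC))
s=readout.get_state();q=np.load('q.npy');t=s['tool_pos'];d=t[:2]-q[:2];c,k=np.cos(q[2]),np.sin(q[2])
print(s['clock'],t,'clamp xy',c*d[0]+k*d[1],-k*d[0]+c*d[1],s['force'],s['orientation'])
E
python3 look.py 1
```

```text
3.3833 [0.55480973 0.03981698 0.17537819] clamp xy 0.014791846237038673 0.0008040636331591647 [ 0.29271907 -0.09984236 -0.30082882] [ 3.14083563e+00 -1.04487648e-03 -1.74546212e+00]
```

View pics/scene1.png

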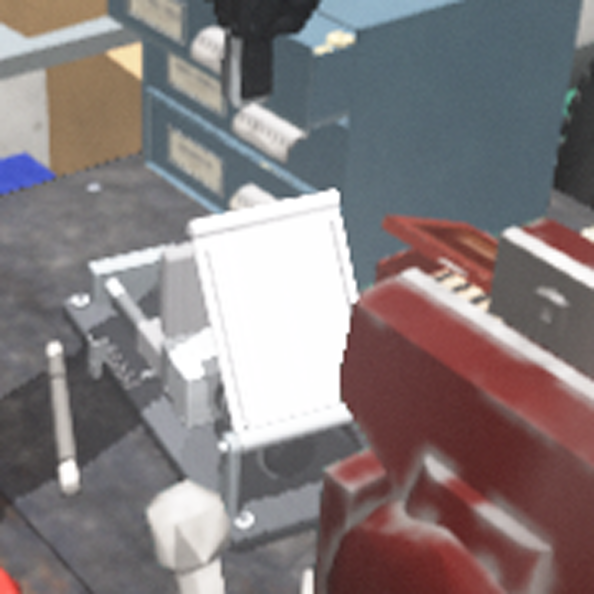

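View pics/top1.png

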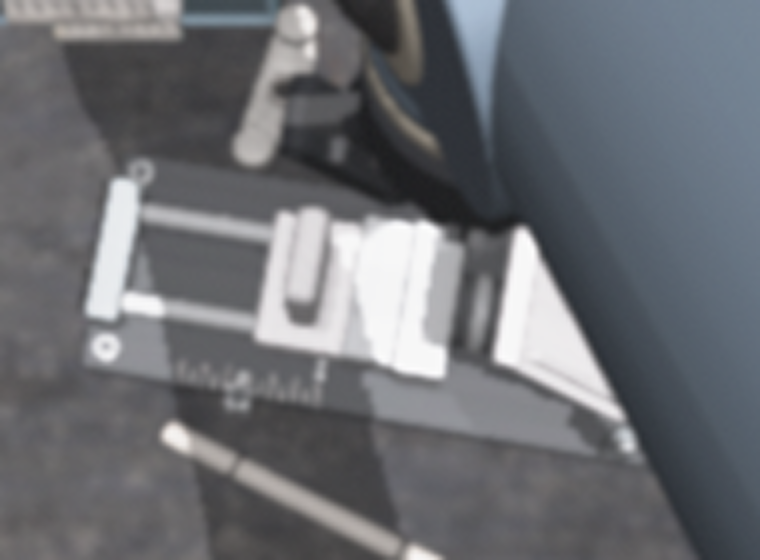

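```bash
python3 - <<'E'
from h import *
load()
q=np.load('q.npy');t=readout.get_state()['tool_pos'];print(t)
for n in K:
    print(n,proj(n,t),proj(n,t+[0,0,.05]),'bead',proj(n,W(q,(.042,0,.155))),P[n].round(3).tolist())
E
```

```text
[0.55677775 0.04104095 0.17771187]
scene [354.11752787 156.0148176 ] [355.15834532 129.0460872 ] bead [360.12321892 175.42615358] [[0.828, -0.305, 0.471, 0.134], [-0.561, -0.451, 0.694, -0.497], [0.0, -0.839, -0.544, 0.531], [0.0, 0.0, 0.0, 1.0]]
top [367.84847956 183.9680249 ] [369.79057187 175.24044667] bead [386.03940642 192.39690013] [[0.002, -0.981, 0.195, 0.383], [-1.0, 0.002, 0.021, 0.081], [-0.021, -0.195, -0.981, 0.899], [0.0, 0.0, 0.0, 1.0]]
```

```bash
sed -i 's/(110,290,280,460)/(60,240,280,460)/' look.py; python3 look.py 2
```

```text
3.5833 [0.55674718 0.0415182  0.17770942] clamp xy 0.012784315872597204 0.0024219849725319346 [0.40411996 0.48561704 0.36722271] [-3.13693952e+00  6.92265777e-04 -1.74370456e+00]
```

View pics/scene2.png

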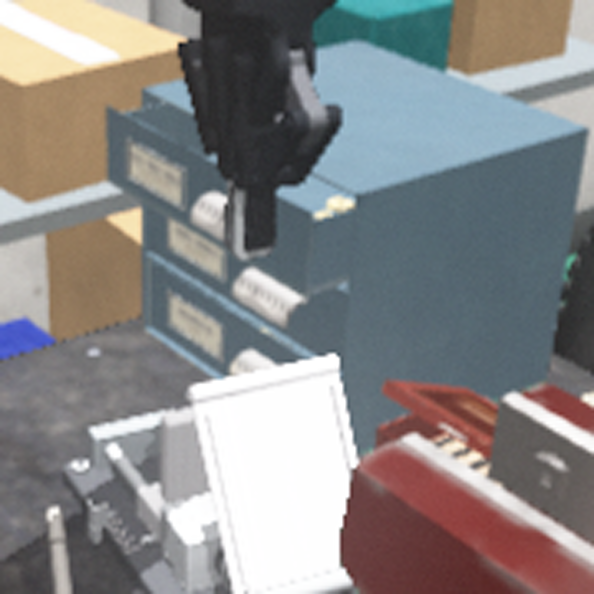

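```bash
python3 - <<'E'
from h import *
import cv2
d=optics.capture('top'); cv2.imwrite('pics/topfull.png',d['pixels'][:,:,::-1])
cv2.imwrite('pics/topz.png',cv2.resize(d['pixels'][110:240,280:440,::-1],None,fx=5,fy=5,interpolation=cv2.INTER_CUBIC)[:600])
E
```

```text
(no output)
```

View pics/topfull.png

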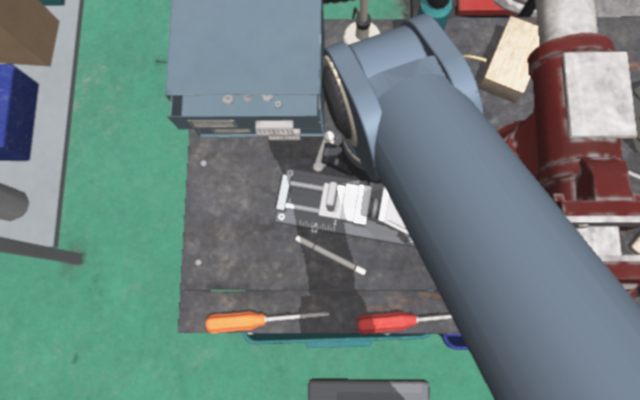

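View pics/topz.png

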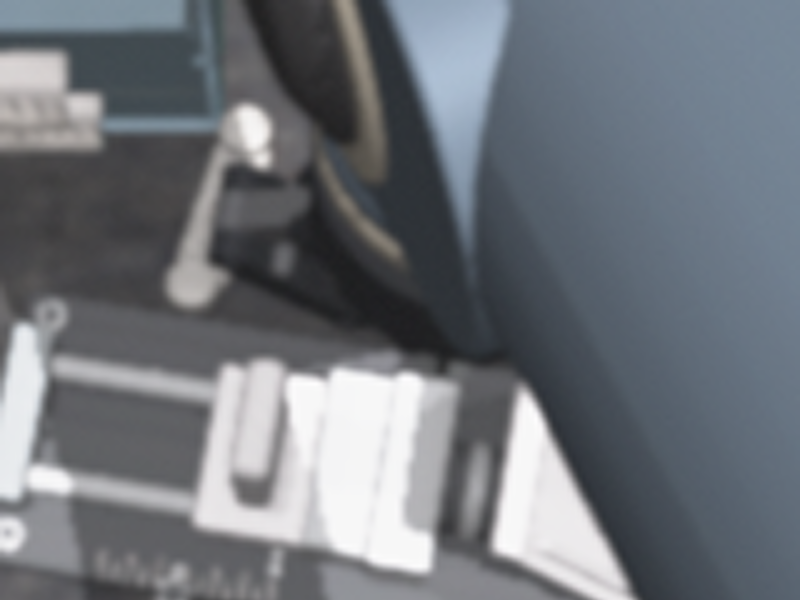

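```bash
python3 - <<'E'
from h import *
import cv2
p=np.load('P.npy');P['scene'],P['top']=p
M=[K[n]@np.linalg.inv(P[n])[:3] for n in('scene','top')]
for b in((337,163),(361,182),(366,180)):
    X=cv2.triangulatePoints(M[0],M[1],np.array([356.,137]).reshape(2,1),np.array(b,float).reshape(2,1)); X=(X[:3]/X[3]).ravel(); print(X.round(3),proj('scene',X),proj('top',X))
print(readout.get_state()['joints'])
a=cv2.imread('pics/topz.png')[200:450,150:560]
import numpy as np
a=np.clip(a.astype(float)*2.5,0,255).astype('uint8')
cv2.imwrite('pics/topz2.png',cv2.resize(a,None,fx=1.9,fy=1.9))
E
```

```text
[0.588 0.084 0.188] [353.82185747 137.47758587] [338.07967386 161.18739149]
[0.557 0.049 0.209] [351.86090968 137.86609076] [363.01192601 178.65237172]
[0.557 0.044 0.211] [353.79810969 137.48365974] [367.05979174 178.22116676]
[ 0.29235089  0.34675951 -0.55726628  1.81440722  0.21181913  1.03554399
 -2.08987673]
```

View pics/topz2.png

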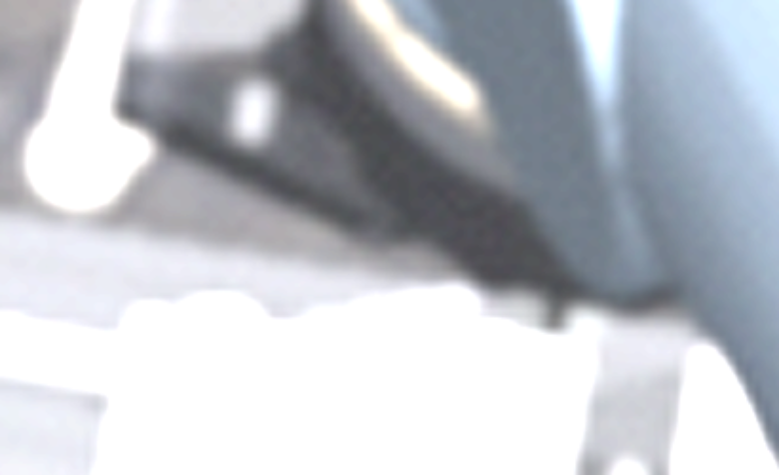

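>>> drive_tool(moves="0 0 0 -30 0;0 0 0 -30 0;0 0 0 -30 0;0 0 0 -30 0")

```text
clock: 3.97
tool_pos: [0.5557, 0.0418, 0.1463]
orientation: [-3.14, 0.0, -1.743]
force: [0.3, -0.6, 0.2]
grip_width: 0.002
```

```bash
python3 look.py 3; python3 - <<'E'
from h import *
p=np.load('P.npy');P['scene'],P['top']=p
t=readout.get_state()['tool_pos'];print(proj('scene',t),proj('top',t))
E
```

```text
4.0667 [0.55603098 0.04186423 0.1465571 ] clamp xy 0.012565876758457275 0.0016571504192146318 [-0.20822869  0.45168715  0.11241037] [-3.13933075e+00  5.25033808e-04 -1.74294141e+00]
[352.88233672 171.79587293] [366.21822152 189.3335337 ]
```

View pics/scene3.png

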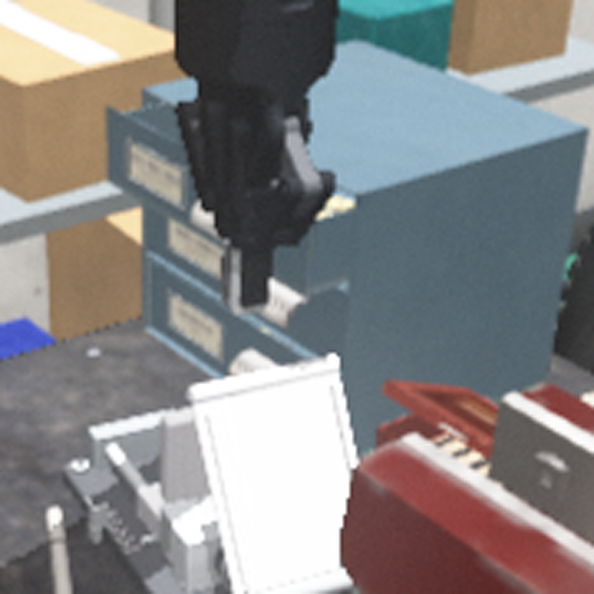

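View pics/top3.png

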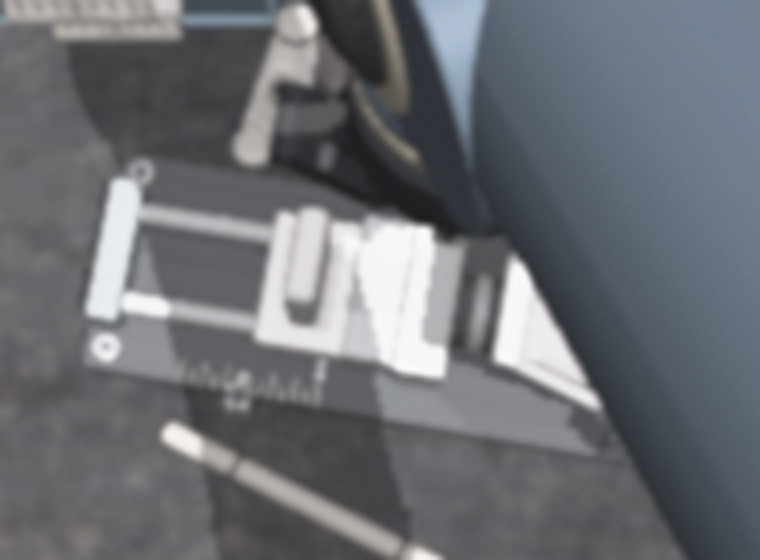

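>>> drive_tool(moves="0 -1 -7 0 0;0 -2 -13 0 0;0 -3 -20 0 0;0 -4 -26 0 0;0 -6 -33 0 0;0 -6 -33 0 0;0 -6 -33 0 0")

```text
clock: 4.65
tool_pos: [0.549, 0.0078, 0.1451]
orientation: [3.142, -0.0, -1.744]
force: [0.4, 0.1, -0.9]
grip_width: 0.003
```

```bash
python3 look.py 4; python3 - <<'E'
from h import *
p=np.load('P.npy');P['scene'],P['top']=p
t=readout.get_state()['tool_pos'];print(proj('scene',t),proj('top',t))
E
```

```text
4.75 [0.54911629 0.0088409  0.14517437] clamp xy 0.04628527017710588 0.0004927073110731527 [-0.18042429 -0.12801542 -0.02863002] [-3.14148502e+00  2.77240187e-04 -1.74280381e+00]
[361.32349334 181.54282912] [388.3609002  193.98430528]
```

View pics/scene4.png

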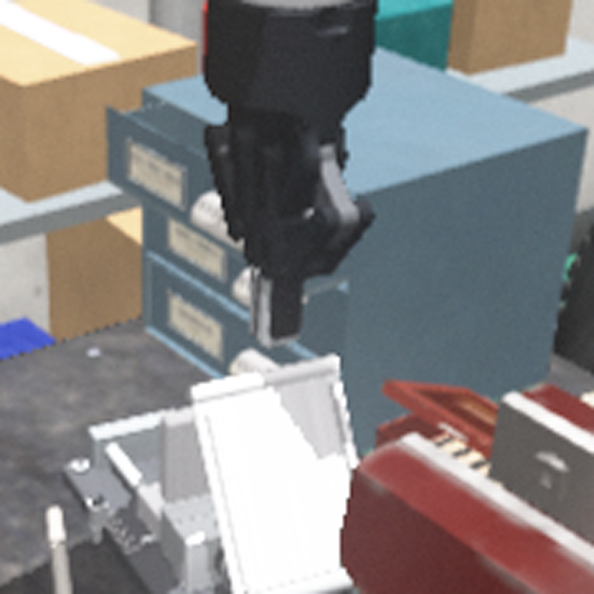

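View pics/top4.png

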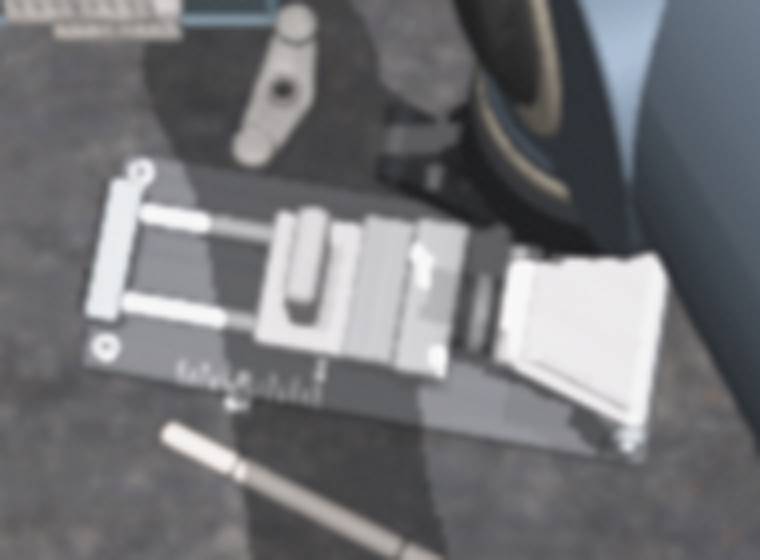

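```bash
python3 - <<'E'
from h import *
import cv2
d=optics.capture('top');P['top']=d['pose'];e=optics.capture('scene');P['scene']=e['pose']
def en(a): return np.clip(255*(a/255.)**.5,0,255).astype('uint8')
cv2.imwrite('pics/z5.png',en(cv2.resize(d['pixels'][150:220,345:425,::-1],None,fx=8,fy=8,interpolation=cv2.INTER_CUBIC)))
cv2.imwrite('pics/s5.png',en(cv2.resize(e['pixels'][110:200,320:410,::-1],None,fx=6,fy=6,interpolation=cv2.INTER_CUBIC)))
E
```

```text
(no output)
```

View pics/z5.png

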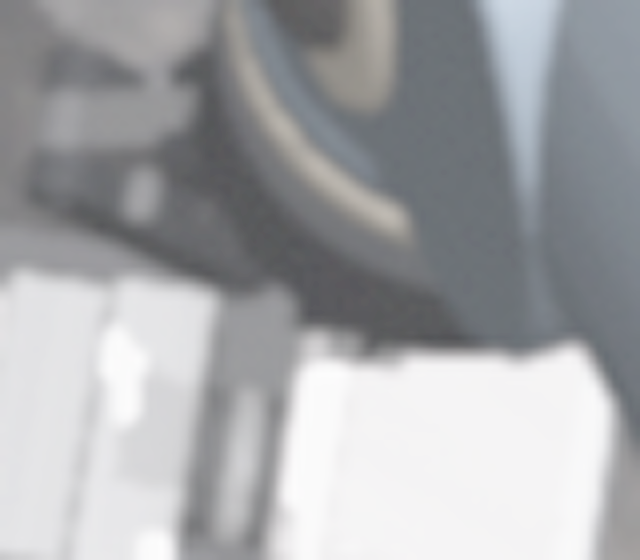

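View pics/s5.png

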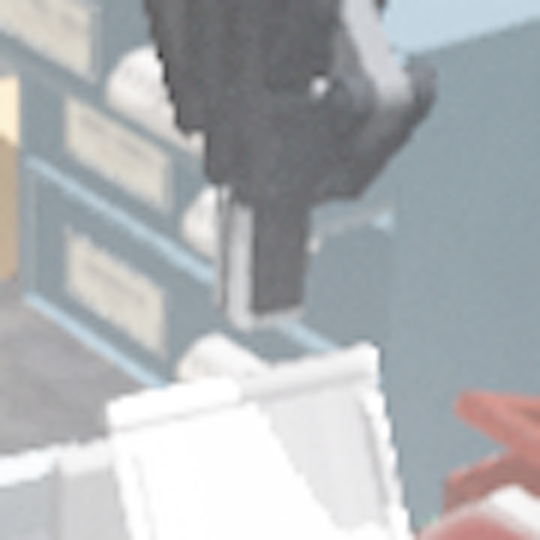

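```bash
python3 - <<'E'
from h import *
p=np.load('P.npy');P['scene'],P['top']=p
q=np.load('q.npy')
# solve for clamp pos of near-bottom edge midpoint
from scipy.optimize import least_squares
for a,b in (((365,164),(387,193.5)),((363,164),(387,193.5)),((365,164),(387,191))):
    r=least_squares(lambda X:np.r_[proj('scene',W(q,X))-a,proj('top',W(q,X))-b],[.04,-.01,.17]); print(r.x.round(4),r.fun.round(1))
t=readout.get_state()['tool_pos']
for z in(.145,.165,.178):
  for y in(-.011,.0):
    X=(.0463,y,z);print(X,proj('scene',W(q,X)),proj('top',W(q,X)))
E
```

```text
[ 0.0445 -0.0012  0.1765] [-4.3  1.   1.9 -3.3]
[ 0.0439 -0.0027  0.1771] [-3.2  0.7  1.4 -2.4]
[0.0435 0.0013 0.1759] [-3.2  0.7  1.5 -2.5]
(0.0463, -0.011, 0.145) [355.30492937 183.06021799] [387.19504886 201.43717016]
(0.0463, 0.0, 0.145) [361.06642827 181.6961202 ] [388.3102269  194.32853156]
(0.0463, -0.011, 0.165) [355.73632108 172.7306592 ] [388.41931206 198.67014412]
(0.0463, 0.0, 0.165) [361.57973211 171.39922565] [389.56023735 191.38347275]
(0.0463, -0.011, 0.178) [356.02357977 165.85232708] [389.25006905 196.79250357]
(0.0463, 0.0, 0.178) [361.9214932  164.54348496] [390.4083655  189.38525965]
```

>>> drive_tool(moves="0 6 36 0 0;0 6 36 0 0;0 6 36 -20 0;0 6 36 -41 0;0 6 36 -41 0;0 6 36 -41 0;0 3 18 -41 0;0 0 0 -41 0;0 -2 -10 -41 0;0 -2 -10 -41 0")

```text
clock: 5.68
tool_pos: [0.5478, -0.0038, 0.1054]
orientation: [-3.139, -0.001, -1.747]
force: [0.1, -1.0, -0.5]
grip_width: -0.002
```

```bash
python3 look.py 6
```

```text
5.7833 [ 0.54744597 -0.00160293  0.10484302] clamp xy 0.05686089203093539 0.0006333232491193344 [ 0.38487784 -0.00222952  1.08400981] [-3.14054198e+00 -1.17831413e-04 -1.74383628e+00]
```

View pics/scene6.png

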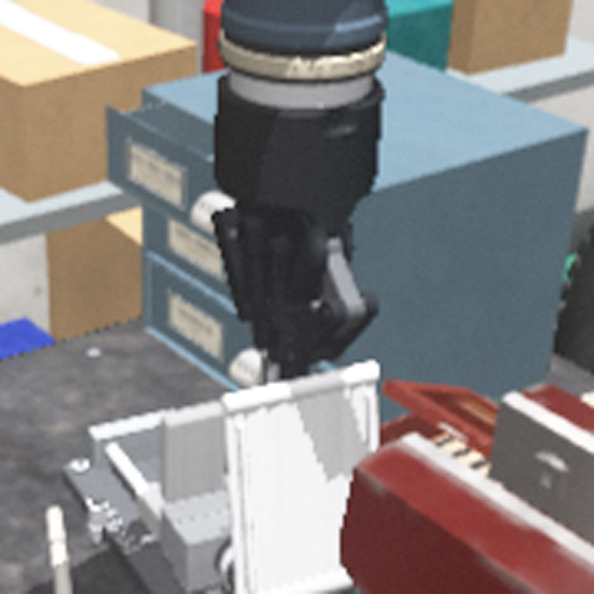

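View pics/top6.png

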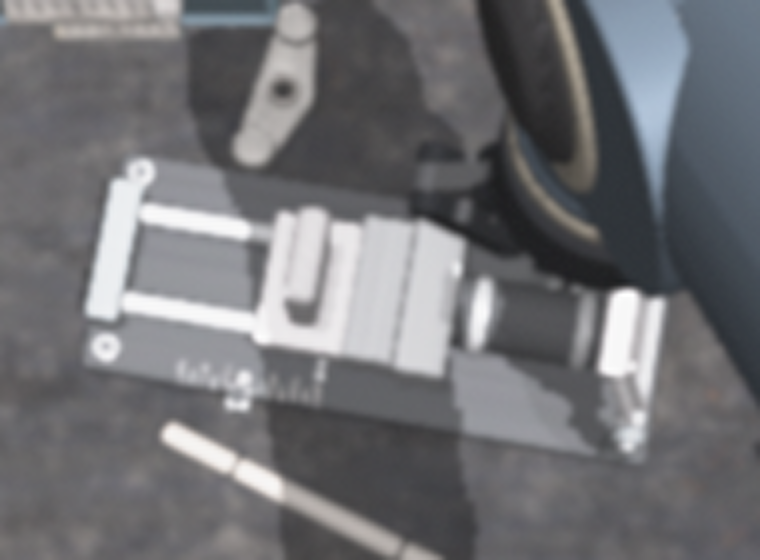

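```bash
cat > ang.py <<'E'
from h import *
p=np.load('P.npy');P['scene'],P['top']=p
q=np.load('q.npy')
def b(a,y): return W(q,(.1-.11*np.cos(a),y,.062+.11*np.sin(a)))
for a in np.arange(1.2,1.75,.05): print(round(a,2),proj('scene',b(a,-.042)).round(1),proj('scene',b(a,.042)).round(1),proj('top',b(a,-.042)).round(1),proj('top',b(a,0)).round(1))
E
python3 ang.py
```

```text
1.2 [342.6 180.7] [387.5 170.3] [394.7 221.1] [399. 193.]
1.25 [344.1 181.2] [389.2 170.7] [398.4 221.5] [402.6 193.3]
1.3 [345.6 181.9] [390.9 171.3] [402.1 221.9] [406.4 193.7]
1.35 [347.1 182.7] [392.7 172. ] [405.9 222.4] [410.2 194.1]
1.4 [348.6 183.7] [394.5 172.9] [409.8 222.9] [414.  194.5]
1.45 [350.2 184.9] [396.3 174. ] [413.7 223.4] [417.8 195. ]
1.5 [351.8 186.3] [398.1 175.2] [417.5 224. ] [421.6 195.6]
1.55 [353.4 187.8] [399.9 176.6] [421.4 224.6] [425.5 196.2]
1.6 [355.1 189.5] [401.8 178.2] [425.2 225.3] [429.3 196.8]
1.65 [356.7 191.4] [403.6 180. ] [429.1 226. ] [433.  197.5]
1.7 [358.4 193.5] [405.5 181.9] [432.8 226.7] [436.8 198.2]
```

>>> drive_tool(moves="0 -1 -7 0 0;0 -2 -14 0 0;0 -3 -20 0 0;0 -3 -20 0 0;0 -3 -20 0 0;0 0 0 0 0;0 6 40 0 0;0 6 40 0 0;0 6 40 0 0")

```text
clock: 6.53
tool_pos: [0.553, 0.0418, 0.1042]
orientation: [3.142, 0.001, -1.737]
force: [0.1, -0.8, -0.4]
grip_width: 0.0
```

```bash
python3 look.py 7
```

```text
6.6333 [0.5528324  0.03827857 0.10382012] clamp xy 0.016645789076003472 -0.0008809954586922004 [-1.03984929  0.1133487   0.35033523] [ 3.14097992e+00 -8.72591761e-04 -1.74254806e+00]
```

View pics/scene7.png

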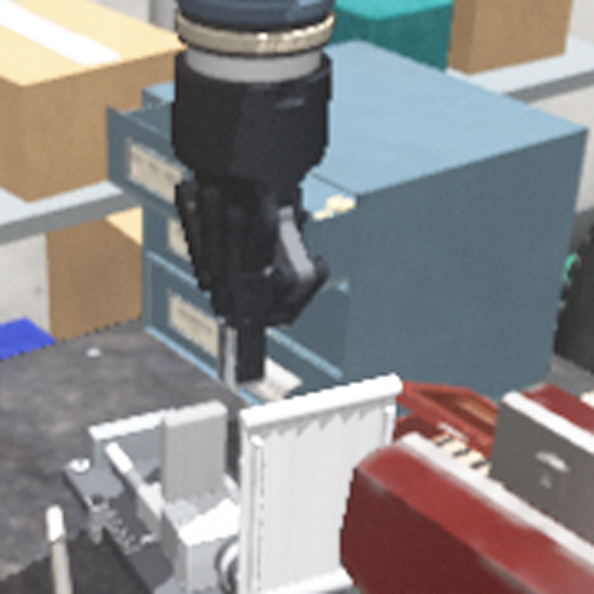

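View pics/top7.png

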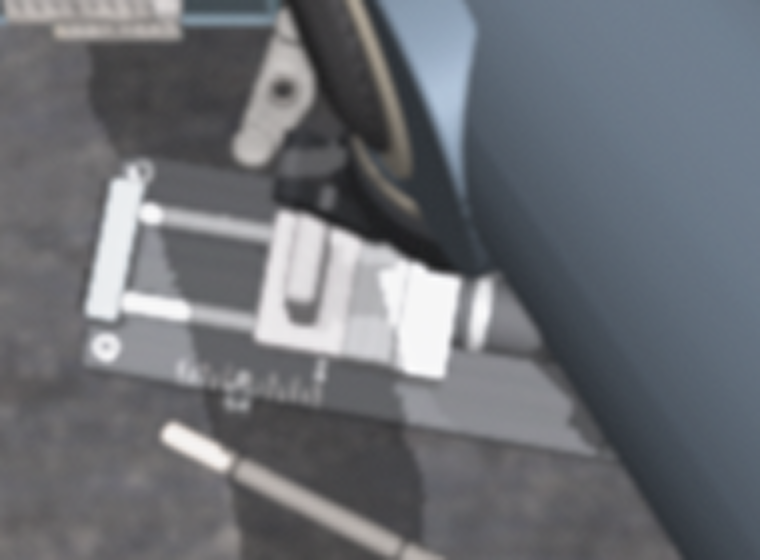

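>>> drive_tool(moves="0 0 0 40 0;0.5 0 0 50 0;0.5 11 57 50 0;0.5 11 57 50 0;0.5 11 57 50 0;0.5 11 57 0 0;0.5 11 57 -25 0;0.5 11 57 -25 0;0.5 11 57 -25 0")

```text
clock: 7.38
tool_pos: [0.563, 0.0937, 0.078]
orientation: [3.138, -0.002, -1.745]
force: [0.8, -0.0, 0.7]
grip_width: 0.5
```

```bash
python3 look.py 8
```

```text
7.4833 [0.56557414 0.09522065 0.08087861] clamp xy -0.04163654846993936 0.0019335388035171437 [-0.47037146  0.59535752  0.49107948] [-3.13888411e+00  7.83077835e-04 -1.74417687e+00]
```

View pics/scene8.png

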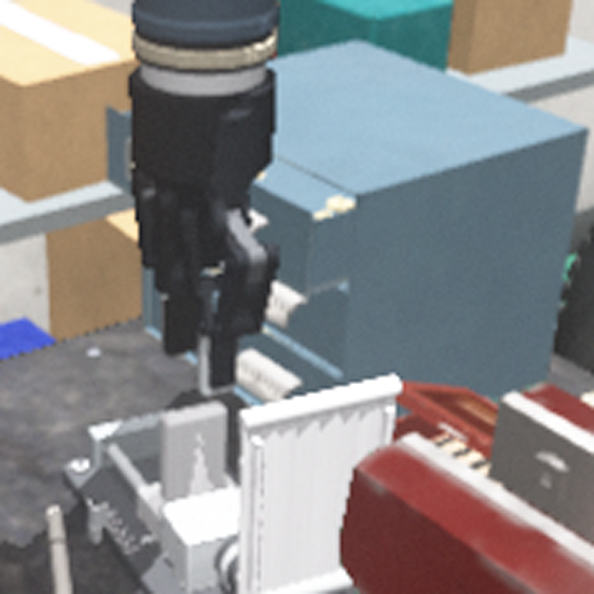

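View pics/top8.png

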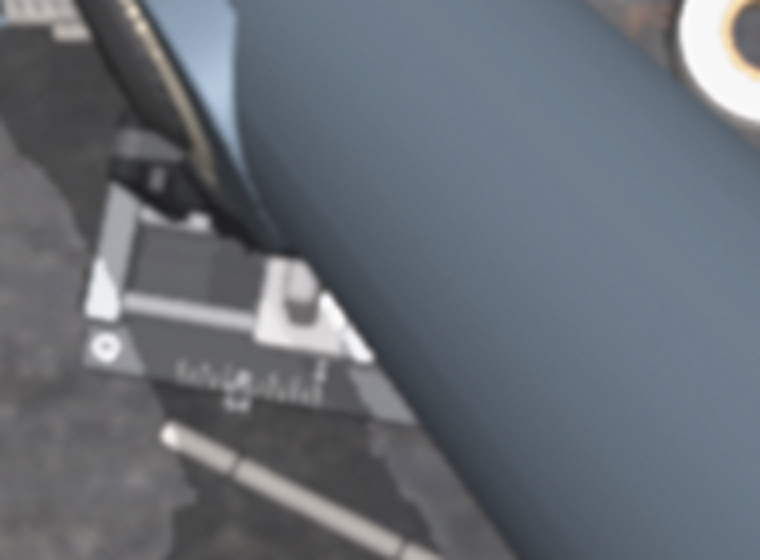

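>>> drive_tool(moves="0.5 0 0 -20 0;0.5 0 0 -40 0;0.5 0 0 -50 0;0.5 0 0 -56 0;0.5 0 0 -56 0;0.5 0 0 -56 0")

```text
clock: 7.98
tool_pos: [0.565, 0.0958, 0.0242]
orientation: [-3.14, 0.001, -1.743]
force: [-0.2, 0.1, -0.0]
grip_width: 0.503
```

```bash
python3 look.py 9
```

```text
8.0833 [0.56517095 0.09593801 0.02442485] clamp xy -0.04227437256595637 0.0014135919415193517 [ 0.32892632  0.44882489 -0.1636996 ] [-3.13933790e+00  8.01853098e-04 -1.74301507e+00]
```

View pics/scene9.png

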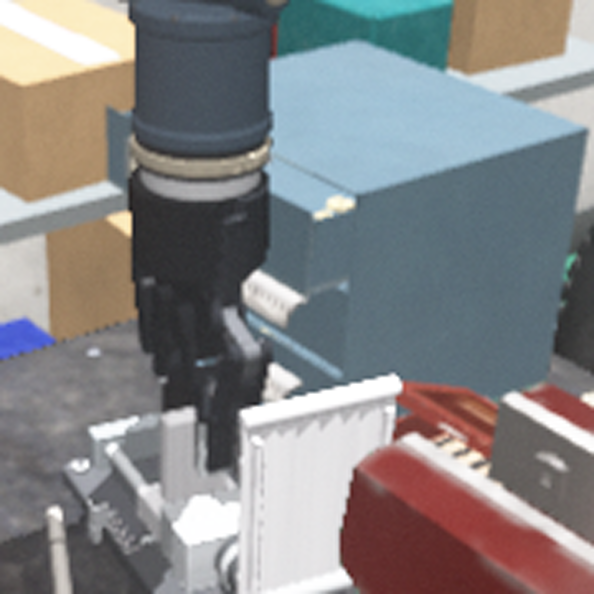

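>>> drive_tool(moves="0.5 -4 0 0 0;0.5 -4 0 0 0;0 -4 0 0 0;0 -4 0 0 0;0 -4 0 0 0;0 -4 0 0 0;0 -4 0 0 0;0 -4 0 0 0", newtons=60)

```text
clock: 8.75
tool_pos: [0.5603, 0.0958, 0.0235]
orientation: [-3.141, 0.0, -1.743]
force: [-2.4, 0.1, 4.5]
grip_width: 0.156
```

```bash
python3 look.py 10
```

```text
8.85 [0.56025302 0.09581461 0.02347052] clamp xy -0.04131162158536312 -0.0034107600946557334 [-0.57043199  0.66879845  4.56300058] [-3.14128192e+00  1.70743819e-04 -1.74313816e+00]
```

View pics/scene10.png

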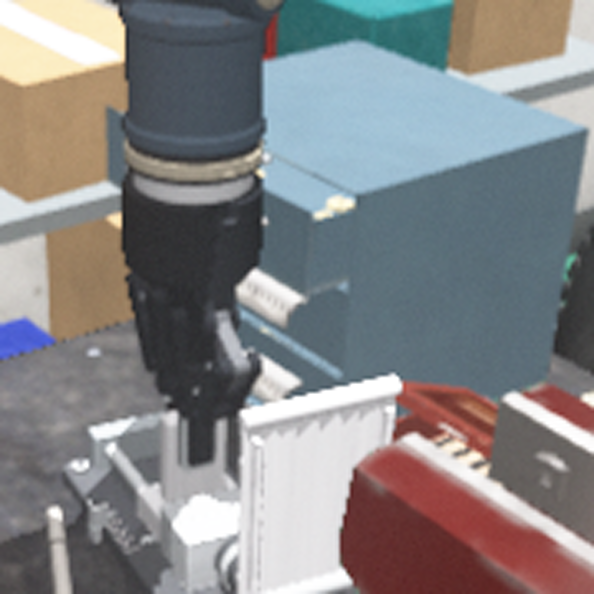

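View pics/top10.png

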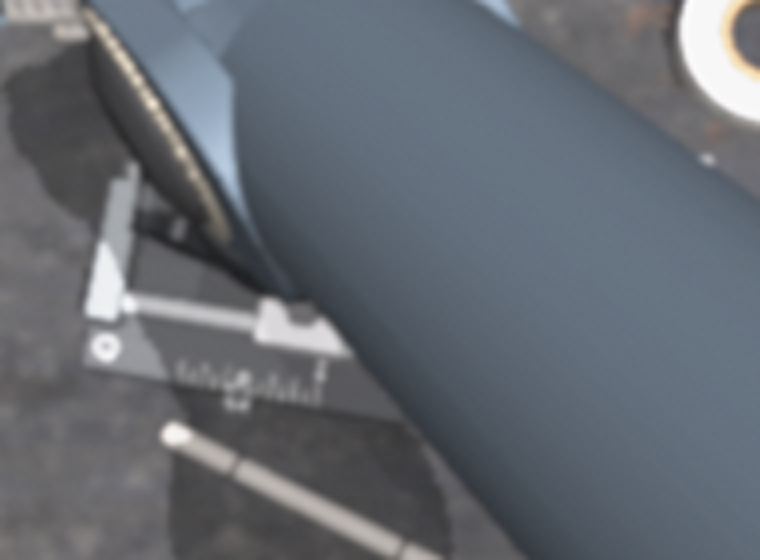

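>>> drive_tool(moves="0 1 5 0 0;0 2 10 0 0;0 3 15 0 0;0 3 20 0 0;0 4 25 0 0;0 5 29 0 0;0 6 32 0 0;0 6 32 0 0;0 6 32 0 0;0 6 32 0 0")

```text
clock: 9.68
tool_pos: [0.5652, 0.124, 0.0234]
orientation: [3.14, -0.006, -1.745]
force: [-5.5, -8.2, 11.6]
grip_width: 0.153
```

```bash
python3 look.py 11; python3 - <<'E'
from h import *
import cv2
d=optics.capture('top')
cv2.imwrite('pics/p11.png',cv2.resize(d['pixels'][195:245,270:350,::-1],None,fx=9,fy=9,interpolation=cv2.INTER_CUBIC))
E
```

```text
9.7833 [0.56518123 0.12399957 0.02342675] clamp xy -0.06992417690885254 -0.0033759577114157325 [-6.8103     -7.29740436 10.67652644] [ 3.13995134 -0.00572119 -1.74491016]
```

View pics/p11.png

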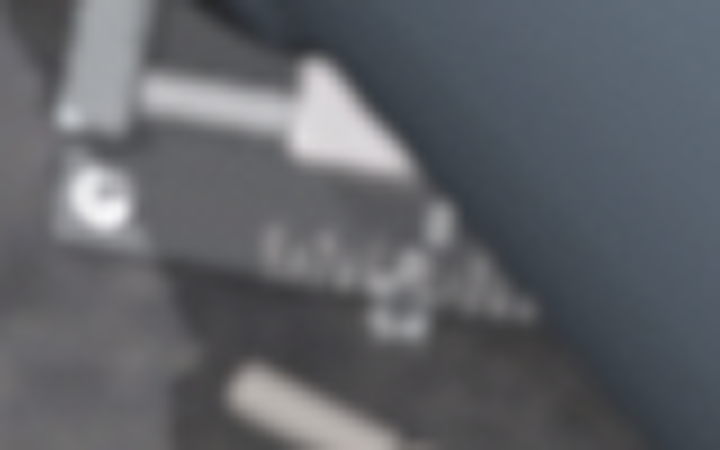

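View pics/scene11.png

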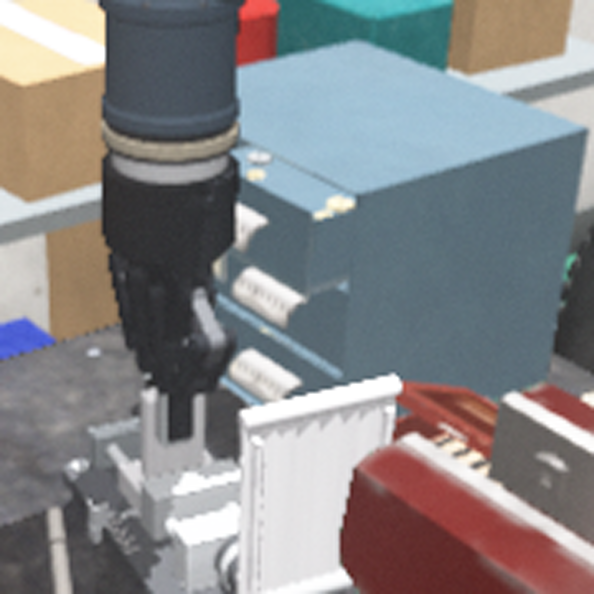

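>>> drive_tool(moves="0 0 2 0 0;0 1 4 0 0;0 1 4 0 0;0 1 4 0 0;0 1 4 0 0")

```text
clock: 10.25
tool_pos: [0.5658, 0.1278, 0.0234]
orientation: [3.139, -0.006, -1.745]
force: [-6.4, -6.9, 11.3]
grip_width: 0.155
```

```bash
python3 look.py 12; python3 - <<'E'
from h import *
import cv2
d=optics.capture('top')
cv2.imwrite('pics/p12.png',cv2.resize(d['pixels'][205:240,285:345,::-1],None,fx=13,fy=13,interpolation=cv2.INTER_CUBIC))
E
```

```text
10.35 [0.56583095 0.12780165 0.02342072] clamp xy -0.0737813535192105 -0.0033861289483298994 [-6.42525246 -7.57159859 11.37287727] [ 3.13941363 -0.00627058 -1.74496549]
```

View pics/p12.png

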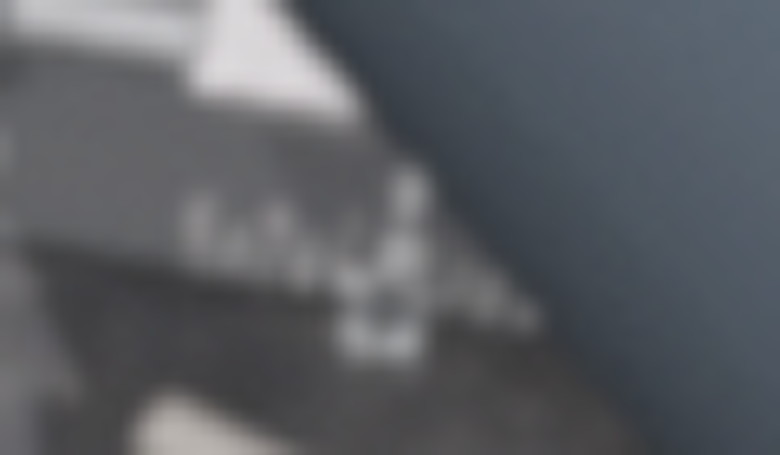

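```bash
python3 - <<'E'
from h import *
p=np.load('P.npy');P['scene'],P['top']=p
q=np.load('q.npy')
for y in(-.027,-.033,-.039,-.041,-.045,-.055):
    u=proj('top',W(q,(-.0627,y,.0165)));print(y,(u-[285,205])*13+6, u)
import cv2
print(readout.get_state()['joint_vel'].round(4))
d=optics.capture('scene');cv2.imwrite('pics/q12.png',cv2.resize(d['pixels'][180:240,290:360,::-1],None,fx=10,fy=10,interpolation=cv2.INTER_CUBIC))
E
```

```text
-0.027 [424.28335026 133.63561649] [317.17564233 214.81812435]
-0.033 [416.33617964 177.19176938] [316.56432151 218.16859764]
-0.039 [408.36892617 220.85799058] [315.95145586 221.52753774]
-0.041 [405.70869899 235.43792942] [315.746823   222.64907149]
-0.045 [400.38151363 264.63469785] [315.33703951 224.89497676]
-0.055 [387.0241532  337.84254257] [314.30955025 230.52634943]
[ 0.0007  0.0011 -0.0024 -0.0008  0.0002  0.0003 -0.0003]
```

View pics/q12.png

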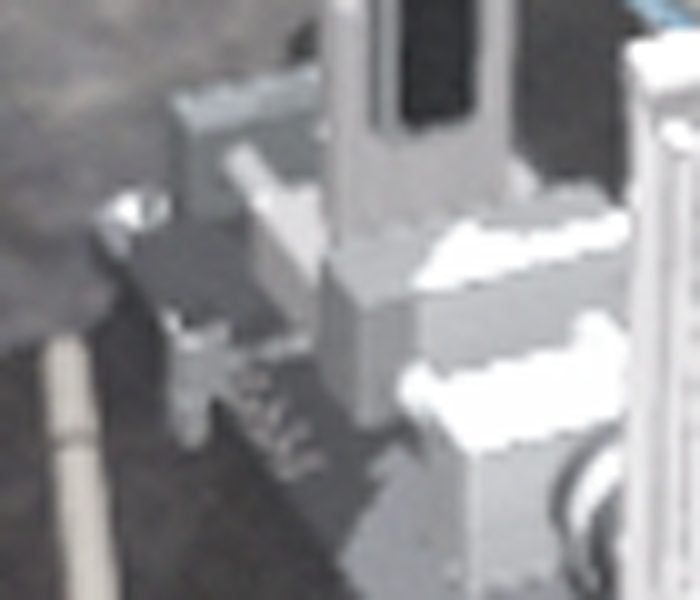

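```bash
python3 -c "
from cell import arm
print(arm.sign_off())"
```

```text
the job is handed in; nothing more can be done
None
```

I folded the guard upright and backed off it. I then gripped the handle at 60 N, pulled the jaw until its pointer met the index, and handed in at about 10.4 s while still holding it.

**Last checks:**
- **Guard:** about 1.57 rad, fitted from the scene camera after the fingers backed off. The later scene pictures show it still there.
- **Pointer:** in line with the index tip to about 1–1.5 mm in the top camera, and visibly in line in the scene camera. The tool moved 32.5 mm, against a needed opening of 32.7 mm measured at the start.
- **Hold:** joint speeds were about zero. The wrist read about 7.6 N against the pull, roughly the spring force, plus a steady 11 N vertical component. I had no direct reading of the finger force on the jaw.

**One disagreement:** in the pictures the fingertips stood about 31–33 mm higher than the reported TCP height. My first push therefore passed over the guard's edge without touching it. I went by the pictures for height after that, and the next push and the grasp both landed where they should. I did not find the cause.

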